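Close the vent and pump up the pressure filter

ROBOT

A 6-joint arm with a two-finger parallel gripper is mounted at the origin on the work surface. World frame = base frame: x ahead of the robot, y to its left, z up, the work surface at z = 0. Lengths are in m, angles in rad, forces in N, time in s.
With the tool pointing down it reaches from about 0.35 to 0.975 m from the base axis. Payload 4.9 kg.
Tool frame: the origin (TCP) lies at the very end of the fingers, on their centre line; the grasp point (between the pads) lies 19 mm behind it; x points along the fingers, y is the direction in which the jaws open and shut, and the axes are right-handed (so a half turn about x gives the same grasp; the last joint's range is limited). The gripper opens to 85 mm and grips with 20 to 120 N. Pads are 22 mm wide; open, the fingers measure 114 mm over their backs; the gripper's body (76 mm by 85 mm) begins 54 mm behind the grasp point. The pads swing forward as they close: fully open they stand 13 mm farther back than shut.
Start: joints at [-1.395, 0.053, 1.613, -0, 1.476, -0.119], TCP at [0.182, -0.598, 0.211] pointing down, gripper open.
Joint ranges: [-3.01, 3.01], [-1.01, 2.22], [0.06, 2.58], [-1.02, 4.17], [0.09, 2.62], [-3.14, 3.14]. Speed limits (rad/s): [2.57, 2.57, 3.14, 3.14, 3.14, 3.14].

INTERFACE

Orientations are given as a rotation vector (axis times angle).
In Python, from station import ctrl, get_image, calibration, finish_job, search_frame, cut_out, mark_of gives the robot as it stands. The module is installed in compiled form; this text tells all that it offers.
- The arm moves only by the tool arm_command, never from a script. Its argument "plan" is a list that holds one entry, the list of rows, each a list of 7 numbers: the shift along the tool's x, y, z in m, then the turn, a rotation vector about the tool's x, y, z in degrees, then the finger opening in m, from 0 to 0.0854. A call has 1 to 20 rows; each row shifts and turns the pose as measured when the row begins, along the tool's axes as they then stand; what a row does not reach is not made up. A row lasts 1/12 s, in which the tool goes at most 41.7 mm and 7.16 degrees, less where a joint would pass 70% of its speed; a pose out of reach is approached as far as the arm can. A call with a gripper value outside its range is refused whole. The fingers move at their own pace and stop on an object; "squeeze" is the grip in N (left out, the last holds). Time passes only in rows, so rows that do not move let the fingers close. It gives the time, the measured TCP pose, the force and the opening at its end, in the units of the state.
- ctrl.get_obs(): the state, without advancing time (a new reading comes with each control period).
- get_image(name): name is "scene" or "side" or "wrist"; returns the picture (420x560x3 uint8, red, green, blue); there is no depth.
- calibration(name): a dict with "fx", "fy", "cx", "cy" (pixels), "k1" (the pictures are not rectified: a ray, as slopes to the right and down, at radius r is drawn at 1 + k1 r^2 times it, then the intrinsics apply), "cam_to_world" (4x4, takes a point from camera to world coordinates); the wrist camera has in their place "hand_eye" (4x4, takes a point from camera to tool coordinates, whose origin is the TCP and whose axes are the tool frame's). Camera axes: x right, y down, z forward; pixel columns grow to the right and rows downward; lengths in m; the calibration is good to about 2 mm. A picture is of the moment at which its call begins: read the wrist's pose just before it. calibration takes no time and is no camera call.
- finish_job(): hands the job in, once; it reports no verdict.
Trained networks look in the newest picture that a camera, given by its name, has taken for a name from the list of things; names that differ only in an ending like _2 or _b are one class to them, and where a whole thing is asked for, a point or a joint stands for the part that bears it (a point fixed in the world has none). Each returns a list of dicts, best first, with "conf" (0 to 1); they miss things now and then, are a little off and sometimes report something else, mostly with a low value. They report only what shows in the picture. A call takes as long as a camera call.
- search_frame(camera, thing): "at" ([x, y, z] in m, in the coordinates of the camera as it stood for that picture, good to about 4 mm: the middle of the surface that is visible of it).
- cut_out(camera, thing): "mask" (420x560 bool, what is visible of it).
- mark_of(camera, thing): "at" ([x, y, z] in m, in the coordinates of the camera as it stood for that picture, good to about 4 mm: a listed point, or the origin of a listed thing).
The state is a dict: "t": time; "q": joint angles; "dq": joint speeds; "effort": joint torques, N m; "tool_pos": TCP position; "tool_rot": TCP orientation; "contact_force": force on the tool from outside, world axes, zero at the start; "wrist_torque": the same for the moment, N m; "opening": finger opening in m.
Only numpy, scipy, OpenCV 4.12 (cv2) and the standard library are available. Lean on these libraries where they do the work, as an engineer would, in place of code of your own. Each camera call takes 0.05 s, during which the arm holds its last target. There are 200 camera calls.

TASK

Get the pressure filter on the bench up to pressure: with a fingertip push the black vent lever on its lid a quarter turn round to its closed stop, then press the pump's mushroom cap down and let it spring back up, again and again, until the indicator pin on the lid has popped fully out. Only press and push: do not touch the pin itself, do not lift, drag or tip the filter, and leave the things standing around it where they are. Finish with the cap sprung back up.

Things in the scene. Friction and masses are not known exactly. Their poses are not given: they have to be found in the camera images.
- unit: the pressure filter with its hand pump: one loose 3 kg piece on four rubber feet, not to be lifted or shifted. Grey base plate 160 (x) x 270 (y) x 20 mm. Origin: underside, on the bench; x to the back, y to the left, z up (front, -x, roughly towards the robot; turned by up to 0.4 rad). Pump axis at x 0, y -80 mm; steel vessel axis at x 0, y +55 mm, flanges 110 mm wide, lid 100 mm wide, top at z 192 mm
- plunger_top (a point): centre of the flat top of the pump's black mushroom cap, which stands on a rod with an exposed spring over the 46 mm aluminium barrel (black gland up to z 120 mm). Cap 50 mm across the flat, 56 mm over the rim, 20 mm thick; its top 176 mm above the bench when up. The point moves down with the cap
- plunger (a joint): how far the cap is pressed down, m: 0 = up, 0.030 = bottom of the stroke. A spring pushes it back up by itself: 4 N at the top, 12 N at the bottom (a little more when pressed fast)
- lever_axis (a point): on the upright turning axis of the vent lever (unit x -22, y +55 mm), at the height of the top of its black grip, 225 mm above the bench (the lid lies 33 mm lower)
- lever_end (a point): on top of the black grip of the vent lever, 60 mm from the axis. The grip is a bar 14 mm wide and 14 mm high, reaching from 28 to 72 mm from the axis (z 211 to 225 mm); it overhangs the lid's edge
- vent (a joint): angle of the vent lever, rad: 0 = open (pointing to the unit's front, -x, along the vent nipple), 1.571 = closed, at its stop (pointing to the unit's left, +y). It grows as the lever is pushed clockwise seen from above; about 1 N at the grip moves it and it stays where it is left. While it is open, pumping raises no pressure and the pin stays in
- gauge_pin (a joint): how far the indicator pin stands out, m: 0 = in (its head 3 mm above its brass bonnet), 0.024 = fully out, at its stop, when a dark ring shows at its foot. With the vent closed each downstroke raises it by about one sixth of the stroke (5 mm for a full one); it stays out while the cap comes back up. More pumping at the stop does no harm
- pin_head: the steel head of the indicator pin, 11 mm diameter, standing on a brass bonnet (top at z 208 mm) at unit x +26, y +75 mm; origin at its top, 211 mm above the bench when in, 235 mm when fully out; not to be touched. Beside it a copper pipe comes up behind the vessel to z 215 mm and enters the lid at unit x +14, y +39 mm
- mortar: white mortar 110 mm wide, 58 mm high, with its pestle sticking out to its own -x up to 105 mm high; origin underneath; bystander
- beaker: small glass beaker 52 mm wide, 72 mm high; origin underneath; bystander
- tube_rack: wooden test-tube rack 50 x 190 mm, 126 mm high with its tubes, long along its own y; origin underneath; bystander
- dropper: amber dropper bottle 40 mm wide, 96 mm high; origin underneath; bystander
- dishes: two stacked clear petri dishes 92 mm wide, 30 mm high; origin underneath; bystander
- tray: white plastic tray 110 x 150 x 32 mm; origin underneath; bystander

How it is judged:
On the way, in this order (a step that is already met when the one before it is completed fails the run):
1. the vent lever is pushed round to closed (value of joint vent above 1.4 rad), for 0.1 s.
2. the pin is pumped fully out (value of joint gauge_pin above 0.0225 m), for 0.1 s.
At the end, for the whole second after the job is handed in: The indicator pin stands fully out (within 1.5 mm of its stop), the vent lever is closed (within 0.17 rad of its stop), the pump cap is back up (within 3 mm), and the filter stands level and still, less than 30 mm from where it was (value of joint gauge_pin above 0.0225 m and value of joint vent above 1.4 rad and value of joint plunger below 0.003 m and distance of unit from where it was at the start of the episode below 0.03 m and angle between unit's own z axis and vertical below 0.05 rad and linear speed of unit below 0.02 m/s); the robot touches nothing.
It fails at once if the filter was lifted, dragged or tipped (30 mm, 0.1 rad, or 8 mm off the bench) (distance of unit from where it was at the start of the episode above 0.03 m or angle between unit's own z axis and vertical above 0.1 rad or height (world z) of unit above 0.008 m).
It fails at once if the indicator pin itself was touched (contact force between any of the fingers, the arm and pin_head above 0.5 N).
It fails at once if a thing standing around was moved more than 30 mm, knocked over or lifted (distance of any of mortar, beaker, tube_rack, dropper, dishes, tray from where it was at the start of the episode above 0.03 m or angle between any of mortar, beaker, tube_rack, dropper, dishes's own z axis and vertical above 0.4 rad).
It also fails if it takes over 58 s, if anything falls off the work surface, if the arm or the gripper's body presses on something with over 40 N, if the wrist force passes 120 N, or if a joint passes its speed limit or range.

## Working session

There is one attempt and no reset: what is moved stays moved. The work goes in short steps, Python scripts to look and compute and a tool call to move; the robot and the scene stay as the last step left them, time stands still between calls to the robot, and variables do not carry over. Pictures are saved under pics/ and viewed, about 8 in all and at most 12, crops included, and the job is handed in when it is done.

Besides the shell and the picture viewer there is one more tool, called by a JSON object that holds its "fn" and its "kwargs". arm_command: Moves the arm, as the interface text tells. Its arguments: {"type":"object","properties":{"plan":{"type":"array","items":{"type":"array","items":{"type":"array","items":{"type":"number"}}}},"squeeze":{"type":"number"}},"required":["plan"]}

```bash
mkdir -p pics; cat > h.py <<'E'
import numpy as np, cv2
from scipy.spatial.transform import Rotation as R
from station import ctrl,get_image,calibration,finish_job,search_frame,cut_out,mark_of
def T(cam):
    c=calibration(cam)
    if cam!='wrist': return np.array(c['cam_to_world'])
    o=ctrl.get_obs(); M=np.eye(4); M[:3,:3]=R.from_rotvec(o['tool_rot']).as_matrix(); M[:3,3]=o['tool_pos']
    return M@np.array(c['hand_eye'])
def w(cam,thing,f=mark_of):
    M=T(cam); r=f(cam,thing)
    return [(np.round((M@np.r_[d['at'],1])[:3],4).tolist(),round(d['conf'],2)) for d in r[:2]]
def save(im,n): cv2.imwrite('pics/'+n,im[:,:,::-1])
E
python3 - <<'E'
from h import *
for c in ['scene','side']:
    im=get_image(c); save(im,c+'1.png')
    print(c,np.round(T(c)[:3,3],2))
    for t in ['unit','plunger_top','lever_axis','lever_end','pin_head']+([] if c=='side' else ['mortar','beaker','tube_rack','dropper','dishes','tray']): print(t,w(c,t))
o=ctrl.get_obs();print(o['t'],o['tool_pos'],R.from_rotvec(o['tool_rot']).as_matrix().round(2))
E
```

```text
scene [ 1.09 -0.25  0.88]
unit [([0.5268, 0.0679, -0.0026], 0.78)]
plunger_top [([0.5185, -0.014, 0.1739], 0.92)]
lever_axis []
lever_end [([0.4426, 0.1356, 0.2195], 0.43)]
pin_head []
mortar [([0.5216, -0.1733, -0.0002], 0.71)]
beaker []
tube_rack [([0.6559, 0.0552, -0.0001], 0.85)]
dropper [([0.3717, -0.0023, 0.0006], 0.51)]
dishes [([0.4915, 0.2914, 0.0003], 0.7)]
tray [([0.5894, 0.4853, -0.0003], 0.8)]
side [-0.28  0.88  1.02]
unit [([0.5263, 0.0669, -0.0013], 0.93)]
plunger_top [([0.5237, -0.0123, 0.1729], 0.61)]
lever_axis [([0.5017, 0.1214, 0.2242], 0.67), ([0.3754, -0.0005, 0.001], 0.15)]
lever_end [([0.4408, 0.1328, 0.2249], 0.5)]
pin_head []
0.9 [ 0.1815934  -0.59802168  0.21048728] [[ 0.    0.29 -0.96]
 [ 0.   -0.96 -0.29]
 [-1.   -0.   -0.  ]]
```

View pics/scene1.png

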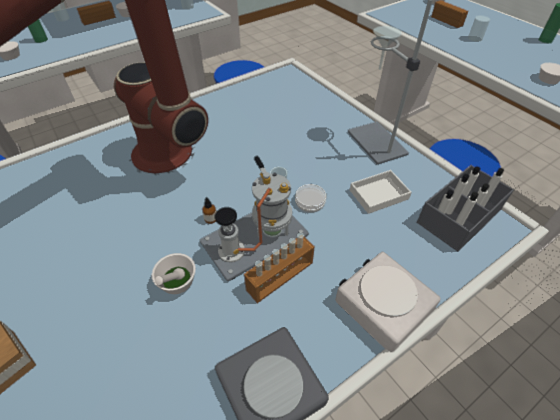

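View pics/side1.png

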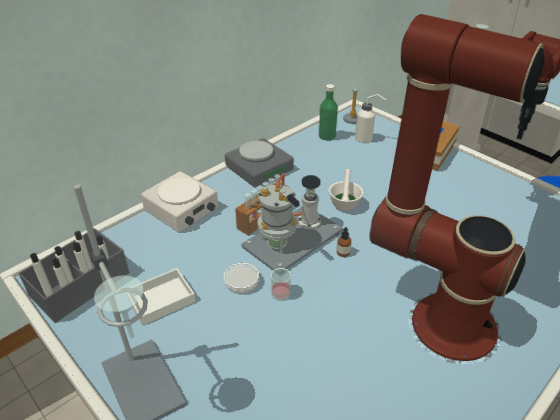

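{"fn": "arm_command", "kwargs": {"plan": [[[-0.04,0,0,3.4,0,0,0],[-0.04,0,0,3.4,0,0,0],[-0.04,0,0,3.4,0,0,0],[-0.04,0,0,3.4,0,0,0],[-0.04,0,0,3.2,0,0,0],[0,-0.036,-0.014,0,0,0,0],[0,-0.036,-0.014,0,0,0,0],[0,-0.036,-0.014,0,0,0,0],[0,-0.036,-0.014,0,0,0,0],[0,-0.036,-0.014,0,0,0,0],[0,-0.036,-0.014,0,0,0,0],[0,-0.036,-0.014,0,0,0,0],[0,-0.036,-0.014,0,0,0,0],[0,-0.036,-0.014,0,0,0,0],[0,-0.036,-0.014,0,0,0,0],[0,-0.036,-0.014,0,0,0,0],[0,-0.036,-0.014,0,0,0,0],[0,-0.036,-0.014,0,0,0,0],[0,-0.036,-0.014,0,0,0,0],[0,-0.036,-0.014,0,0,0,0]]]}}

```text
t: 2.57
tool_pos: [0.4049, -0.0438, 0.4222]
tool_rot: [-2.216, 0.033, 2.195]
contact_force: [0.1, -0.9, -0.1]
opening: -0.0001
```

```bash
python3 - <<'E'
from h import *
c='wrist'
o=ctrl.get_obs();print(o['t'],o['tool_pos'],R.from_rotvec(o['tool_rot']).as_matrix().round(3),o['opening'],o['contact_force'])
im=get_image(c); save(im,'w1.png'); print(T(c).round(3), np.array(calibration(c)['hand_eye']).round(3))
for t in ['unit','plunger_top','lever_axis','lever_end','pin_head']: print(t,w(c,t))
E
```

```text
2.5667 [ 0.40487135 -0.04384091  0.42219842] [[ 0.01  -0.031 -0.999]
 [ 0.001 -1.     0.031]
 [-1.    -0.001 -0.01 ]] -0.00013649146653285356 [ 0.12079401 -0.88434941 -0.13167235]
[[-0.018 -0.962 -0.271  0.477]
 [-1.     0.016  0.011 -0.04 ]
 [-0.006  0.271 -0.962  0.586]
 [ 0.     0.     0.     1.   ]] [[ 0.    -0.282  0.959 -0.163]
 [ 1.     0.001  0.     0.   ]
 [-0.001  0.959  0.282 -0.072]
 [ 0.     0.     0.     1.   ]]
unit [([0.5218, 0.0797, 0.0011], 0.68), ([0.5006, 0.1305, 0.2263], 0.59)]
plunger_top [([0.5222, -0.0073, 0.1735], 0.78), ([0.4401, 0.1328, 0.2205], 0.35)]
lever_axis [([0.5005, 0.125, 0.2257], 0.9)]
lever_end [([0.4366, 0.1302, 0.2229], 0.7)]
pin_head [([0.5491, 0.1424, 0.2118], 0.56), ([0.3672, -0.0102, 0.0026], 0.48)]
```

View pics/w1.png

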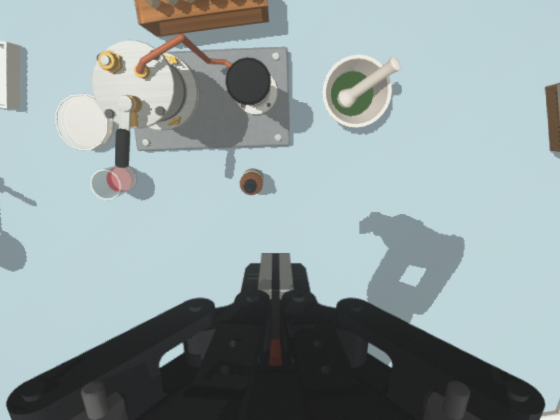

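{"fn": "arm_command", "kwargs": {"plan": [[[0.01,-0.025,-0.008,-0.6,0,0,0],[0.02,-0.025,-0.008,-0.6,0,0,0],[0.03,-0.025,-0.008,-0.6,0,0,0],[0.03,-0.025,-0.008,0,0,0,0],[0.03,-0.025,-0.006,0,0,0,0],[0.03,-0.005,0,0,0,0,0],[0,0,0,0,0,0,0]]]}}

```text
t: 3.45
tool_pos: [0.4506, 0.0726, 0.2699]
tool_rot: [-2.227, 0.04, 2.188]
contact_force: [-0.6, 0.3, -0.7]
opening: -0.0003
```

```bash
python3 - <<'E'
from h import *
o=ctrl.get_obs();print(R.from_rotvec(o['tool_rot']).as_matrix().round(3),o['q'].round(3))
get_image('wrist')
for t in ['lever_axis','lever_end','pin_head']: print(t,w('wrist',t))
E
```

```text
[[ 0.018 -0.032 -0.999]
 [-0.005 -0.999  0.032]
 [-1.     0.004 -0.018]] [-0.    -0.408  1.919 -0.005  1.613  1.602]
lever_axis [([0.5068, 0.1233, 0.2324], 0.63)]
lever_end [([0.445, 0.1305, 0.2285], 0.72)]
pin_head [([0.5532, 0.1406, 0.2244], 0.77)]
```

{"fn": "arm_command", "kwargs": {"plan": [[[0.02,-0.002,0.003,0,0,0,0],[0.02,-0.002,0.003,0,0,0,0],[0.015,-0.004,0.002,0,0,0,0],[0.004,-0.004,0,0,0,0,0],[0,0,0,0,0,0,0]]]}}

```text
t: 4.07
tool_pos: [0.4575, 0.0784, 0.2365]
tool_rot: [-2.267, 0.054, 2.133]
contact_force: [0.4, 0.1, 0.8]
opening: -0.0001
```

```bash
cat > tilt.py <<'E'
from h import *
o=ctrl.get_obs();M=R.from_rotvec(o['tool_rot']).as_matrix()
G=np.array([[0,0,-1],[0,-1,0],[-1,0,0]])
print('turn to straight, deg tool axes',np.degrees(R.from_matrix(M.T@G).as_rotvec()).round(1),o['tool_pos'].round(4),o['q'].round(3),np.round(o['contact_force'],1))
E
python3 tilt.py
```

```text
turn to straight, deg tool axes [-2.5 -3.5 -0.3] [0.4575 0.0784 0.2365] [ 0.014 -0.41   1.976 -0.007  1.515  1.629] [0.4 0.1 0.8]
```

{"fn": "arm_command", "kwargs": {"plan": [[[0.01,-0.002,0.008,-2.5,-3.5,0,0],[0.01,-0.001,0.006,0,-1,0,0],[0.01,0,0.004,0,-1,0,0],[0,0,0,0,0,0,0],[0,0,0,0,0,0,0]]]}}

```text
t: 4.48
tool_pos: [0.4442, 0.0796, 0.2144]
tool_rot: [2.196, -0.011, -2.247]
contact_force: [-0.4, 0.9, 0.9]
opening: 0.0002
```

```bash
python3 tilt.py
```

```text
turn to straight, deg tool axes [-0.3  1.3 -0.3] [0.4442 0.0796 0.2144] [ 0.015 -0.367  1.98  -0.005  1.551  1.592] [-0.4  0.9  0.9]
```

{"fn": "arm_command", "kwargs": {"plan": [[[0.002,-0.01,0,0,0.5,0,0],[0,-0.01,0,0,0.5,0,0],[0,-0.012,0,0,0,0,0],[0,-0.012,0.001,0,0,0,0],[0,-0.01,0.001,0,0,0,0],[0,0,0,0,0,0,0]]]}}

```text
t: 4.98
tool_pos: [0.4431, 0.139, 0.2145]
tool_rot: [-2.223, 0.012, 2.215]
contact_force: [0.0, -0.0, -0.6]
opening: -0.0002
```

```bash
python3 tilt.py;python3 - <<'E'
from h import *
save(get_image('wrist'),'w2.png')
E
```

```text
turn to straight, deg tool axes [-0.4 -0.2 -0.2] [0.4431 0.139  0.2145] [ 0.146 -0.352  1.969 -0.004  1.522  1.724] [ 0.  -0.  -0.6]
```

View pics/w2.png

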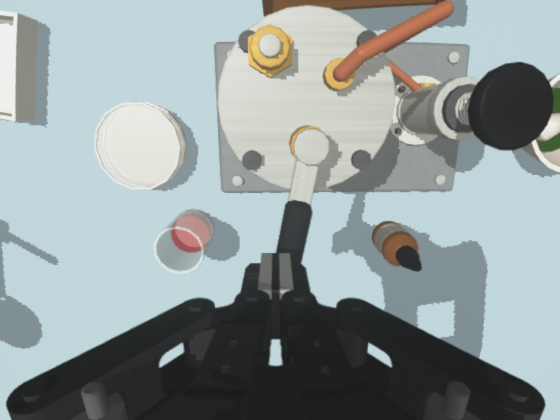

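```bash
cat >> h.py <<'E'
def px2w(cam,u,v,z):
    c=calibration(cam);M=T(cam)
    p=cv2.undistortPoints(np.array([[[u,v]]],float),np.array([[c['fx'],0,c['cx']],[0,c['fy'],c['cy']],[0,0,1]]),np.array([c['k1'],0,0,0.]))[0,0]
    d=M[:3,:3]@np.r_[p,1]; o=M[:3,3]; return (o+d*(z-o[2])/d[2]).round(4)
def w2px(cam,P):
    c=calibration(cam);M=np.linalg.inv(T(cam)); q=M@np.r_[P,1]; x,y=q[:2]/q[2]; s=1+c['k1']*(x*x+y*y)
    return round(c['fx']*x*s+c['cx']),round(c['fy']*y*s+c['cy'])
E
python3 - <<'E'
from h import *
o=ctrl.get_obs()
for p in [(312,147),(298,205),(283,262),(307,262),(274,262),(312,204)]: print(p,px2w('wrist',*p,.225))
print('tcp px',w2px('wrist',o['tool_pos']))
for t in ['lever_axis','lever_end']: print(t,w('wrist',t))
save(get_image('side'),'s2.png')
im=get_image('side'); cv2.imwrite('pics/s2.png',cv2.resize(im[150:270,210:390,::-1],None,fx=4,fy=4,interpolation=2))
E
```

```text
(312, 147) [0.5016 0.1207 0.225 ]
(298, 205) [0.4736 0.127  0.225 ]
(283, 262) [0.4431 0.1343 0.225 ]
(307, 262) [0.443  0.1219 0.225 ]
(274, 262) [0.4431 0.139  0.225 ]
(312, 204) [0.474  0.1201 0.225 ]
tcp px (275, 254)
lever_axis [([0.5006, 0.1179, 0.2263], 0.72)]
lever_end [([0.4397, 0.1288, 0.2252], 0.83)]
```

View pics/s2.png

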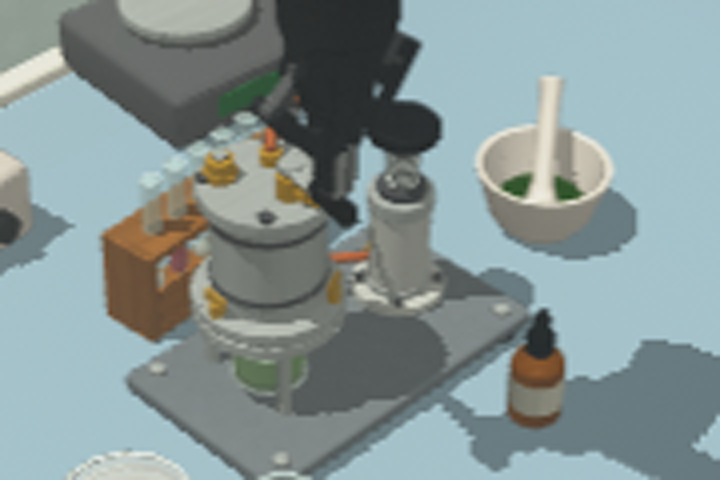

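```bash
python3 - <<'E'
from h import *
o=ctrl.get_obs(); P=o['tool_pos'];print(P,o['t'])
f=lambda p:[(p[0]-210)*4,(p[1]-150)*4]
for z in(0,.02,.05):print('tcp crop px',f(w2px('side',P+[0,0,z])))
for q in [(.44,.131,.225),(.44,.131,.211),(.501,.122,.225),(.4431,.105,.215)]:print(q,f(w2px('side',q)))
im=get_image('wrist'); cv2.imwrite('pics/w3.png',cv2.resize(im[130:330,200:380,::-1],None,fx=3,fy=3,interpolation=2))
E
```

```text
[0.44344095 0.13675054 0.21416183] 5.2333
tcp crop px [336, 212]
tcp crop px [336, 188]
tcp crop px [336, 148]
(0.44, 0.131, 0.225) [344, 196]
(0.44, 0.131, 0.211) [344, 216]
(0.501, 0.122, 0.225) [288, 152]
(0.4431, 0.105, 0.215) [372, 192]
```

View pics/w3.png

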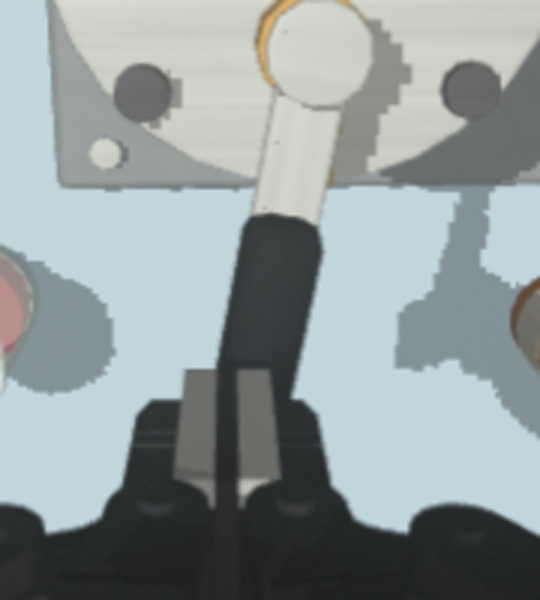

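{"fn": "arm_command", "kwargs": {"plan": [[[-0.005,0.012,0,0,0,0,0],[0,0.012,0,0,0,0,0],[0,0.014,0,0,0,0,0],[0,0.014,0,0,0,0,0],[0.008,0.002,0,0,0,0,0],[0.012,0,0,0,0,0,0],[0,0,0,0,0,0,0]]]}}

```text
t: 5.87
tool_pos: [0.4434, 0.0783, 0.198]
tool_rot: [-2.22, 0.022, 2.211]
contact_force: [-0.1, -0.1, -1.1]
opening: 0.0
```

```bash
python3 tilt.py;python3 - <<'E'
from h import *
get_image('wrist');print(w('wrist','lever_end'),w('wrist','lever_axis'))
a=get_image('scene');print(w2px('scene',ctrl.get_obs()['tool_pos']))
cv2.imwrite('pics/c4.png',cv2.resize(a[110:240,190:320,::-1],None,fx=4,fy=4,interpolation=2))
E
```

```text
turn to straight, deg tool axes [-0.9 -0.2 -0.2] [0.4434 0.0783 0.198 ] [ 0.012 -0.383  2.019 -0.004  1.502  1.599] [-0.1 -0.1 -1.1]
[([0.4382, 0.1291, 0.2241], 0.66)] [([0.501, 0.1237, 0.2278], 0.67)]
(240, 173)
```

View pics/c4.png

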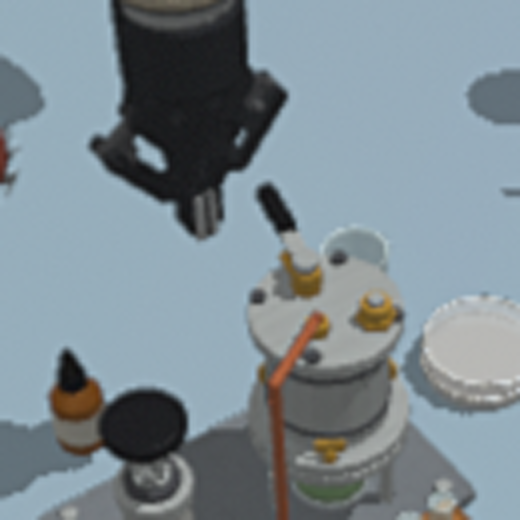

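{"fn": "arm_command", "kwargs": {"plan": [[[0.008,-0.006,0,-0.8,0,0,0],[0.001,-0.014,0,0,0,0,0],[0,-0.012,0,0,0,0,0],[0,-0.01,0.002,0,0,0,0],[0,-0.006,0.002,0,0,0,0],[0,0,0,0,0,0,0]]]}}

```text
t: 6.57
tool_pos: [0.4411, 0.1313, 0.1909]
tool_rot: [2.227, -0.0, -2.204]
contact_force: [-0.5, -1.1, 0.7]
opening: -0.0004
```

```bash
python3 tilt.py;python3 - <<'E'
from h import *
im=get_image('wrist');print(w('wrist','lever_end'),w('wrist','lever_axis'))
cv2.imwrite('pics/w5.png',cv2.resize(im[130:330,200:380,::-1],None,fx=3,fy=3,interpolation=2))
E
```

```text
turn to straight, deg tool axes [ 0.3 -0.6 -0.3] [0.4411 0.1313 0.1909] [ 0.132 -0.354  2.009 -0.007  1.477  1.698] [-0.5 -1.1  0.7]
[([0.4441, 0.1509, 0.2246], 0.87), ([0.5476, 0.1394, 0.2124], 0.55)] [([0.5027, 0.1192, 0.2244], 0.62)]
```

View pics/w5.png

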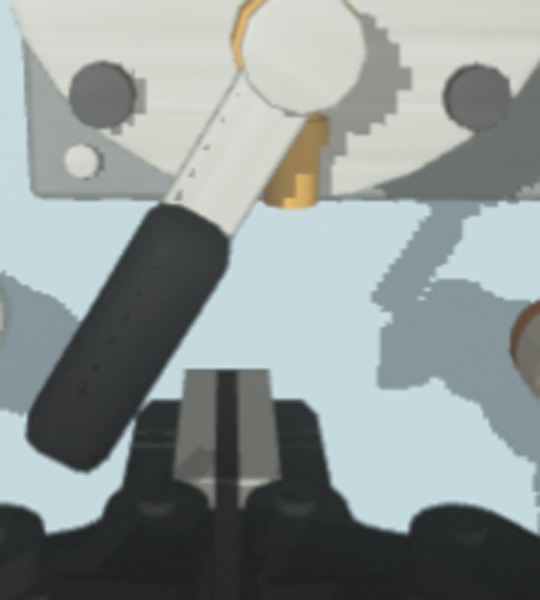

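{"fn": "arm_command", "kwargs": {"plan": [[[0,-0.01,-0.003,0,0,0,0],[0,-0.009,-0.004,0,0,0,0],[0,-0.009,-0.008,0,0,0,0],[0,-0.008,-0.008,0,0,0,0],[0,-0.004,-0.006,0,0,0,0],[0,0,0,0,0,0,0]]]}}

```text
t: 7.22
tool_pos: [0.4723, 0.1724, 0.1907]
tool_rot: [2.228, -0.008, -2.207]
contact_force: [0.3, 0.7, 0.6]
opening: 0.0002
```

```bash
python3 tilt.py;python3 - <<'E'
from h import *
im=get_image('wrist');print(w('wrist','lever_end'),w('wrist','lever_axis'))
E
```

```text
turn to straight, deg tool axes [ 0.  -0.5 -0.4] [0.4723 0.1724 0.1907] [ 0.207 -0.238  1.918 -0.009  1.454  1.779] [0.3 0.7 0.6]
[([0.4861, 0.1781, 0.2225], 0.84)] [([0.4996, 0.1195, 0.2264], 0.89)]
```

{"fn": "arm_command", "kwargs": {"plan": [[[0,-0.003,-0.005,0,0,0,0],[0,0,-0.005,0,0,0,0],[0,0,-0.004,0,0,0,0],[0,0,0,0,0,0,0]]]}}

```text
t: 7.7
tool_pos: [0.483, 0.1747, 0.1906]
tool_rot: [2.219, -0.009, -2.218]
contact_force: [-3.1, -0.2, 1.8]
opening: -0.0001
```

```bash
python3 tilt.py;python3 - <<'E'
from h import *
im=get_image('wrist');print(w('wrist','lever_end'),w('wrist','lever_axis'))
E
```

```text
turn to straight, deg tool axes [-0.1 -0.  -0.4] [0.483  0.1747 0.1906] [ 0.206 -0.204  1.889 -0.007  1.457  1.779] [-3.1 -0.2  1.8]
[([0.4994, 0.1787, 0.2242], 0.57)] [([0.5006, 0.1196, 0.2275], 0.97)]
```

{"fn": "arm_command", "kwargs": {"plan": [[[0,0,-0.003,0,0,0,0],[0,0,-0.002,0,0,0,0],[0,0,0,0,0,0,0]]]}}

```text
t: 8.1
tool_pos: [0.4824, 0.1747, 0.1909]
tool_rot: [2.2, -0.009, -2.237]
contact_force: [-0.9, -0.3, 0.8]
opening: -0.0004
```

```bash
python3 tilt.py;python3 - <<'E'
from h import *
im=get_image('wrist');print(w('wrist','lever_end'),w('wrist','lever_axis'),w('wrist','plunger_top'))
cv2.imwrite('pics/w6.png',im[:,:,::-1])
E
```

```text
turn to straight, deg tool axes [-0.1  0.9 -0.4] [0.4824 0.1747 0.1909] [ 0.204 -0.193  1.879 -0.003  1.473  1.776] [-0.9 -0.3  0.8]
[([0.4985, 0.1802, 0.2214], 0.56)] [([0.5013, 0.1211, 0.2259], 0.57)] []
```

View pics/w6.png

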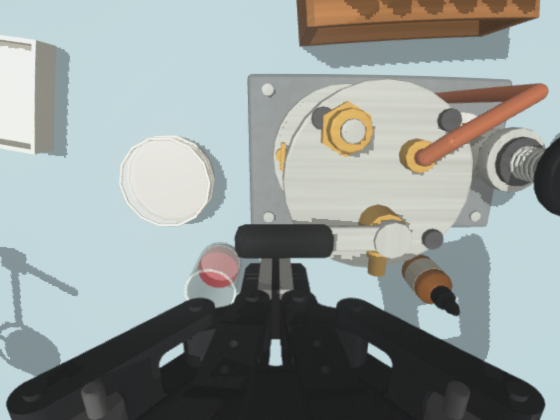

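{"fn": "arm_command", "kwargs": {"plan": [[[0,0,0.015,0,0,0,0],[-0.01,0,0.012,0,0,0,0],[-0.03,0,0,0,0,0,0],[-0.03,0.01,0,0,0,0,0],[0,0.035,0,0,0,0,0],[0,0.035,0,0,0,0,0],[0,0.035,0,0,0,0,0],[0,0.035,-0.02,0,0,0,0],[0,0.03,-0.02,0,0,0,0],[0,0,-0.02,0,0,0,0],[0,0,0,0,0,0,0]]]}}

```text
t: 9.22
tool_pos: [0.5236, -0.015, 0.2684]
tool_rot: [2.223, -0.013, -2.209]
contact_force: [-0.3, 0.4, -0.6]
opening: 0.0001
```

```bash
python3 tilt.py;python3 - <<'E'
from h import *
im=get_image('wrist');print(w('wrist','lever_end'),w('wrist','lever_axis'),w('wrist','plunger_top'))
E
```

```text
turn to straight, deg tool axes [-0.  -0.4 -0.6] [ 0.5236 -0.015   0.2684] [-0.165 -0.225  1.778 -0.01   1.58   1.406] [-0.3  0.4 -0.6]
[([0.496, 0.1797, 0.2247], 0.57)] [([0.4968, 0.1215, 0.2237], 0.66)] [([0.5175, -0.0142, 0.173], 0.79), ([0.6458, 0.0592, -0.0041], 0.67)]
```

{"fn": "arm_command", "kwargs": {"plan": [[[0.025,-0.001,0,0,0,0,0],[0.025,-0.001,0.001,0,0,0,0],[0.025,0,0.001,0,0,0,0],[0.01,0,0,0,0,0,0],[0,0,0,0,0,0,0]]]}}

```text
t: 9.83
tool_pos: [0.5191, -0.0075, 0.1842]
tool_rot: [2.225, -0.002, -2.196]
contact_force: [-0.5, -0.1, -0.1]
opening: -0.0002
```

```bash
python3 tilt.py
```

```text
turn to straight, deg tool axes [ 0.6 -0.8 -0.7] [ 0.5191 -0.0075  0.1842] [-0.152 -0.197  1.894 -0.01   1.43   1.41 ] [-0.5 -0.1 -0.1]
```

{"fn": "arm_command", "kwargs": {"plan": [[[0.008,0.002,-0.001,0,-0.5,-0.5,0],[0.008,0.002,-0.001,0,0,0,0],[0.006,0,0,0,0,0,0],[0,0,0,0,0,0,0]]]}}

```text
t: 10.17
tool_pos: [0.5227, -0.011, 0.1639]
tool_rot: [2.223, 0.01, -2.204]
contact_force: [-0.4, -0.5, 0.2]
opening: -0.0001
```

{"fn": "arm_command", "kwargs": {"plan": [[[0.006,0,0,0,0,0,0],[0.006,0,0,0,0,0,0],[0,0,0,0,0,0,0]]]}}

```text
t: 10.42
tool_pos: [0.5245, -0.0114, 0.1534]
tool_rot: [2.227, 0.009, -2.2]
contact_force: [-1.2, -0.2, 2.8]
opening: -0.0002
```

{"fn": "arm_command", "kwargs": {"plan": [[[0.006,0,0.001,0,0,0,0],[0.006,0,0.001,0,0,0,0],[0,0,0,0,0,0,0]]]}}

```text
t: 10.67
tool_pos: [0.525, -0.0115, 0.1449]
tool_rot: [2.233, 0.009, -2.193]
contact_force: [-3.4, 0.3, 5.5]
opening: -0.0001
```

{"fn": "arm_command", "kwargs": {"plan": [[[0.008,0,0.001,0,-0.3,0,0],[0.008,0,0.001,0,-0.3,0,0],[0,0,0,0,0,0,0]]]}}

```text
t: 10.92
tool_pos: [0.5253, -0.0116, 0.1341]
tool_rot: [2.227, 0.009, -2.199]
contact_force: [-5.2, 0.5, 9.1]
opening: 0.0001
```

{"fn": "arm_command", "kwargs": {"plan": [[[0.008,0,0.003,0,0,0,0],[0.007,0,0.002,0,0,0,0],[0,0,0,0,0,0,0]]]}}

```text
t: 11.17
tool_pos: [0.5259, -0.0116, 0.1272]
tool_rot: [2.241, 0.009, -2.185]
contact_force: [-5.2, 0.9, 8.5]
opening: 0.0
```

```bash
python3 tilt.py;python3 - <<'E'
from h import *
get_image('side');print(w('side','plunger_top'),w('side','unit'))
im=get_image('wrist')
cv2.imwrite('pics/w7.png',im[:,:,::-1])
E
```

```text
turn to straight, deg tool axes [ 0.7 -1.5 -0.2] [ 0.5259 -0.0116  0.1272] [-0.164 -0.138  1.94   0.     1.314  1.394] [-5.2  0.9  8.5]
[([0.5251, -0.0117, 0.1492], 0.74)] [([0.5241, 0.0688, -0.0052], 0.67)]
```

View pics/w7.png

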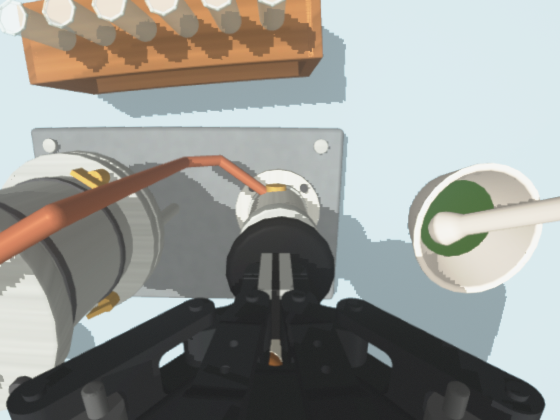

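{"fn": "arm_command", "kwargs": {"plan": [[[-0.012,0,0,0,-0.5,0,0],[-0.012,0,0.001,0,-0.5,0,0],[-0.008,0,0.002,0.5,-0.5,0,0],[0,0,0,0,0,0,0],[0.012,0,0.001,0,-0.3,0,0],[0.012,0,0.001,0,-0.3,0,0],[0.009,0,0.001,0,-0.3,0,0],[0.006,0,0.001,0,0,0,0],[0,0,0,0,0,0,0]]]}}

```text
t: 12.12
tool_pos: [0.5251, -0.0123, 0.1259]
tool_rot: [2.218, -0.004, -2.216]
contact_force: [-3.1, 0.4, 11.8]
opening: 0.0
```

```bash
python3 tilt.py
```

```text
turn to straight, deg tool axes [ 0.2 -0.1 -0.4] [ 0.5251 -0.0123  0.1259] [-0.162 -0.12   1.926 -0.006  1.334  1.408] [-3.1  0.4 11.8]
```

{"fn": "arm_command", "kwargs": {"plan": [[[-0.012,0,0,0,0,0,0],[-0.012,0,0.001,0,-0.2,0,0],[-0.008,0,0.001,0,-0.2,0,0],[0,0,0,0,0,0,0],[0.012,0,0.001,0,-0.3,0,0],[0.012,0,0.001,0,-0.3,0,0],[0.009,0,0.001,0,-0.3,0,0],[0.006,0,0.001,0,0,0,0],[0,0,0,0,0,0,0],[-0.012,0,0,0,0,0,0],[-0.012,0,0.001,0,-0.2,0,0],[-0.01,0,0.001,0,-0.2,0,0],[0,0,0,0,0,0,0]]]}}

```text
t: 13.2
tool_pos: [0.5211, -0.0123, 0.1603]
tool_rot: [2.191, -0.004, -2.243]
contact_force: [-0.3, -0.3, 0.2]
opening: 0.0001
```

```bash
python3 tilt.py; python3 - <<'E'
from h import *
for c in ['scene','side']:
    get_image(c);print([w(c,t) for t in('plunger_top','unit','pin_head','lever_end')])
E
```

```text
turn to straight, deg tool axes [ 0.2  1.3 -0.4] [ 0.5211 -0.0123  0.1603] [-0.16  -0.144  1.888 -0.01   1.42   1.409] [-0.3 -0.3  0.2]
[[([0.5214, -0.0093, 0.177], 0.77)], [([0.5251, 0.0637, -0.0028], 0.96)], [], [([0.5036, 0.1844, 0.2206], 0.62)]]
[[([0.5249, -0.0114, 0.1701], 0.72)], [([0.5244, 0.0681, -0.0067], 0.67)], [([0.6526, 0.0546, -0.0022], 0.43)], [([0.501, 0.1857, 0.2253], 0.67)]]
```

{"fn": "arm_command", "kwargs": {"plan": [[[0.012,0,0,0,0.5,0,0],[0.012,0,0.001,0,0,0,0],[0.01,0,0.001,0,0,0,0],[0.008,0,0.001,0,0,0,0],[0,0,0,0,0,0,0],[-0.012,0,0,0,0,0,0],[-0.012,0,0.001,0,0,0,0],[-0.01,0,0.001,0,0,0,0],[0,0,0,0,0,0,0],[0.012,0,0.001,0,0,0,0],[0.012,0,0.001,0,0,0,0],[0.01,0,0.001,0,0,0,0],[0.008,0,0.001,0,0,0,0],[0,0,0,0,0,0,0]]]}}

```text
t: 14.87
tool_pos: [0.5236, -0.013, 0.1257]
tool_rot: [2.235, -0.005, -2.197]
contact_force: [-3.8, 0.3, 11.4]
opening: -0.0002
```

```bash
python3 tilt.py
```

```text
turn to straight, deg tool axes [ 0.2 -1.  -0.4] [ 0.5236 -0.013   0.1257] [-0.164 -0.136  1.941 -0.005  1.319  1.405] [-3.8  0.3 11.4]
```

{"fn": "arm_command", "kwargs": {"plan": [[[-0.012,0,0,0,0,0,0],[-0.012,0,0.001,0,-0.2,0,0],[-0.01,0,0.001,0,-0.2,0,0],[0,0,0,0,0,0,0],[0.012,0,0.001,0,0,0,0],[0.012,0,0.001,0,0,0,0],[0.01,0,0.001,0,0,0,0],[0.008,0,0.001,0,0,0,0],[0,0,0,0,0,0,0]]]}}

```text
t: 15.62
tool_pos: [0.5217, -0.013, 0.1279]
tool_rot: [2.235, -0.005, -2.197]
contact_force: [-7.0, 1.2, 7.5]
opening: -0.0002
```

```bash
python3 tilt.py
```

```text
turn to straight, deg tool axes [ 0.2 -1.  -0.4] [ 0.5217 -0.013   0.1279] [-0.165 -0.143  1.943 -0.005  1.323  1.404] [-7.   1.2  7.5]
```

6 strokes done. Two more for margin, then raise away.

{"fn": "arm_command", "kwargs": {"plan": [[[-0.012,0,0,0,-0.5,0,0],[-0.012,0,0,0,-0.2,0,0],[-0.01,0,0,0,-0.2,0,0],[0,0,0,0,0,0,0],[0.012,0,0,0,0,0,0],[0.012,0,0,0,0,0,0],[0.01,0,0.001,0,0,0,0],[0.009,0,0.001,0,0,0,0],[0,0,0,0,0,0,0],[-0.012,0,0,0,-0.5,0,0],[-0.012,0,0,0,-0.2,0,0],[-0.01,0,0,0,-0.2,0,0],[0,0,0,0,0,0,0],[0.012,0,0,0,0,0,0],[0.012,0,0,0,0,0,0],[0.01,0,0.001,0,0,0,0],[0.009,0,0.001,0,0,0,0],[0,0,0,0,0,0,0]]]}}

```text
t: 17.12
tool_pos: [0.5222, -0.013, 0.1281]
tool_rot: [2.206, -0.004, -2.225]
contact_force: [-6.7, -0.5, 9.5]
opening: -0.0001
```

{"fn": "arm_command", "kwargs": {"plan": [[[-0.015,0,0,0,0,0,0],[-0.02,0,0,0,0,0,0],[-0.03,0,0.01,0,0,0,0],[-0.03,0,0.02,0,0,0,0],[-0.03,0,0.02,0,0,0,0],[-0.03,-0.02,0.02,0,0,0,0],[-0.03,-0.02,0.02,0,0,0,0],[0,-0.02,0.01,0,0,0,0],[0,-0.02,0,0,0,0,0],[0,0,0,0,0,0,0]]]}}

```text
t: 17.95
tool_pos: [0.4131, 0.0706, 0.2992]
tool_rot: [2.176, -0.002, -2.264]
contact_force: [0.3, 0.2, -0.5]
opening: -0.0
```

```bash
python3 tilt.py; python3 - <<'E'
from h import *
for c in ['scene','side','wrist']:
    im=get_image(c);print(c,[w(c,t) for t in('plunger_top','unit','pin_head','lever_end','lever_axis')])
cv2.imwrite('pics/w8.png',im[:,:,::-1])
E
```

```text
turn to straight, deg tool axes [ 0.   2.3 -0.1] [0.4131 0.0706 0.2992] [-0.007 -0.469  1.915 -0.002  1.735  1.563] [ 0.3  0.2 -0.5]
scene [[([0.5211, -0.013, 0.1784], 0.54)], [([0.528, 0.0635, -0.0051], 0.93)], [([0.5017, 0.1835, 0.2165], 0.59)], [([0.5057, 0.1835, 0.2183], 0.64)], [([0.4966, 0.122, 0.2246], 0.55)]]
side [[([0.5259, -0.0091, 0.175], 0.8)], [([0.525, 0.0687, -0.0015], 0.97)], [([0.3754, 0.0001, 0.0004], 0.16)], [([0.4984, 0.1843, 0.2245], 0.54)], [([0.5025, 0.1205, 0.2203], 0.45)]]
wrist [[([0.519, -0.0152, 0.174], 0.72)], [([0.5231, 0.0684, 0.002], 0.65)], [([0.5488, 0.1437, 0.2391], 0.76)], [], [([0.501, 0.1204, 0.2276], 0.55)]]
```

View pics/w8.png

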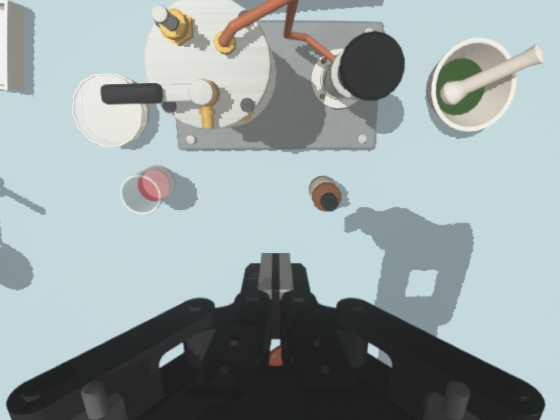

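```bash
python3 - <<'E'
import cv2
im=cv2.imread('pics/w8.png');cv2.imwrite('pics/w9.png',cv2.resize(im[0:110,95:225],None,fx=5,fy=5,interpolation=2))
E
```

```text
(no output)
```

View pics/w9.png

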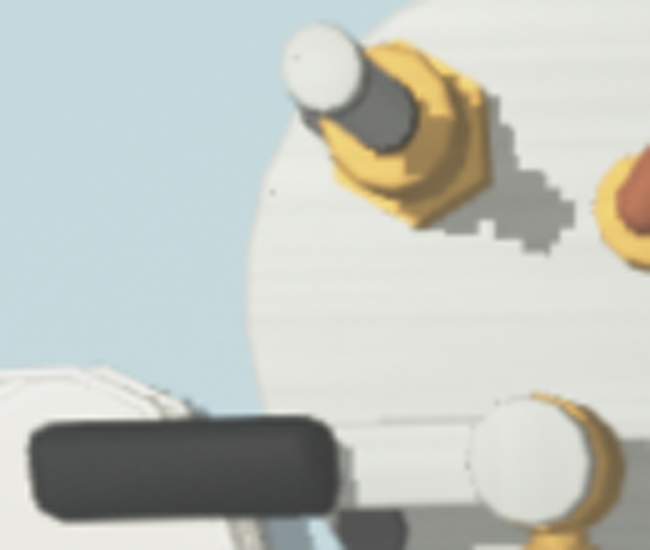

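```bash
python3 -c "
from h import *
print(finish_job())"
```

```text
the job is handed in; nothing more can be done
None
```

I pushed the vent lever to its closed stop and gave the pump cap 8 near-full strokes. Then I lifted the gripper clear and handed the job in, at about 18 s on the robot's clock.

**Last checks**
- **Pin:** fully out. The network put its head at z 0.239 m, against 0.235 m expected at the stop. The last crop shows the shaft extended, with a thin dark edge at its foot that I took for the ring.
- **Vent lever:** closed. It lies parallel to the front edge of the base plate.
- **Pump cap:** back up, measured at 0.174 to 0.178 m against 0.176 m.
- **Filter:** within about 5 mm of its first measured position, which is within measurement error.
- **Other things:** the mortar, beaker, dropper, dishes and tube rack look untouched in the last picture. I did not measure them again.
- **Robot:** touching nothing. The contact force read about 0.5 N, which is noise.

**What disagreed:** the shut fingertips ended about 20 mm behind the reported TCP. The first lever push therefore passed over the grip without moving it. I repeated it about 24 mm lower, and that worked. The scene and side cameras could not find the pin reliably, so the pin height comes from the wrist camera alone.

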